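# Find the weak clips on the wreath-tag bar

## Task

Two of the four spring clips on the wooden bar have gone weak. Tug upward on the tags to feel which two, without pulling the tags out of the firm clips; draw the tags out of the two weak clips and put them in the wooden tray, and leave the other two tags upright and fully home in their firm clips. Do not disturb the pine cone, the pliers or the wire spool.

Things in the scene. Friction and masses are not known exactly. Their poses are not given: they have to be found in the camera images.
- tag_a: plywood tag, one of four alike, upright in a clip at the start: 40 wide x 6 thick x 90 mm tall, 25 g, dark dot near the top edge. Origin: its centre; x along the 40 mm width, y through the thickness, z up its height (parallel to the bar's axes at the start). The clip covers its lowest 33 mm; grip the free upper part by the two narrow edges. Which tag is in which clip tells nothing.
- tag_b: as tag_a: a like plywood tag in another of the four clips, origin at its centre, same axes
- tag_c: as tag_a: a like plywood tag in another of the four clips, origin at its centre, same axes
- tag_d: as tag_a: a like plywood tag in another of the four clips, origin at its centre, same axes
- bar: dark wooden bar fixed to the table, 70 (x) x 310 (y) x 30 mm high; origin: centre of its underside. On it four like steel clips in a row along y, 72 mm apart; each stops its tag from below (4 mm above the bar) and pinches its faces between a fixed and a sprung jaw, 32 mm wide. A firm clip holds against an upward pull of at least 12 N; in a weak one the tag slides up at 2 to 5 N.
- tray: open light-wood tray fixed to the table, 200 (x) x 150 (y) x 30 mm high outside, walls and floor 6 mm thick; origin: centre of its underside
- pine_cone: bystander: brown pine cone standing loose, 60 mm across, 70 mm tall; origin: centre of its underside
- pliers: bystander: red-handled pliers lying loose, about 175 mm long (x), 72 mm over the handles, 16 mm high; origin: near the middle, on the table
- wire_spool: bystander: dark steel wire spool standing loose, 52 mm across, 40 mm tall; origin: centre of its underside
Not all that is in view belongs to the job. What is shaped like the tag_a but blue is not meant.

How it is judged:
At the end, for the whole second after the job is handed in: Each tag is either in the tray, lying or standing (centre inside its outline, under 65 mm above its underside; these are the two from the weak clips) or within 4 mm of its start, upright within 7 degrees and firmly clipped (contact forces on it add up to over 12 N: only a firm clip gives that) (((x of tag_a in the frame of tray between -0.1 and 0.1 m and y of tag_a in the frame of tray between -0.075 and 0.075 m and z of tag_a in the frame of tray between 0 and 0.065 m and linear speed of tag_a below 0.3 m/s) or (distance of tag_a from where it was at the start of the episode below 0.004 m and angle between tag_a's own z axis and vertical below 0.12 rad and contact force between tag_a and anything else above 12 N)) and ((x of tag_b in the frame of tray between -0.1 and 0.1 m and y of tag_b in the frame of tray between -0.075 and 0.075 m and z of tag_b in the frame of tray between 0 and 0.065 m and linear speed of tag_b below 0.3 m/s) or (distance of tag_b from where it was at the start of the episode below 0.004 m and angle between tag_b's own z axis and vertical below 0.12 rad and contact force between tag_b and anything else above 12 N)) and ((x of tag_c in the frame of tray between -0.1 and 0.1 m and y of tag_c in the frame of tray between -0.075 and 0.075 m and z of tag_c in the frame of tray between 0 and 0.065 m and linear speed of tag_c below 0.3 m/s) or (distance of tag_c from where it was at the start of the episode below 0.004 m and angle between tag_c's own z axis and vertical below 0.12 rad and contact force between tag_c and anything else above 12 N)) and ((x of tag_d in the frame of tray between -0.1 and 0.1 m and y of tag_d in the frame of tray between -0.075 and 0.075 m and z of tag_d in the frame of tray between 0 and 0.065 m and linear speed of tag_d below 0.3 m/s) or (distance of tag_d from where it was at the start of the episode below 0.004 m and angle between tag_d's own z axis and vertical below 0.12 rad and contact force between tag_d and anything else above 12 N))); the robot touches nothing.
It fails at once if three tags are out of place at once (each over 12 mm from where it started) (distance of each of tag_a, tag_b, tag_c from where it was at the start of the episode above 0.012 m or distance of each of tag_a, tag_b, tag_d from where it was at the start of the episode above 0.012 m or distance of each of tag_a, tag_c, tag_d from where it was at the start of the episode above 0.012 m or distance of each of tag_b, tag_c, tag_d from where it was at the start of the episode above 0.012 m).
It fails at once if the pine_cone is disturbed (moved over 20 mm) (distance of pine_cone from where it was at the start of the episode above 0.02 m).
It fails at once if the pliers is disturbed (moved over 20 mm) (distance of pliers from where it was at the start of the episode above 0.02 m).
It fails at once if the wire_spool is disturbed (moved over 20 mm) (distance of wire_spool from where it was at the start of the episode above 0.02 m).
It also fails if it takes over 72 s, if anything falls off the work surface, if the arm or the gripper's body presses on something with over 40 N, if the wrist force passes 120 N, or if a joint passes its speed limit or range.

## Robot

A 6-joint arm with a two-finger parallel gripper is mounted at the origin on the work surface. World frame = base frame: x ahead of the robot, y to its left, z up, the work surface at z = 0. Lengths are in m, angles in rad, forces in N, time in s.
With the tool pointing down it reaches from about 0.35 to 0.975 m from the base axis. Payload 17.4 kg.
Tool frame: the origin (TCP) lies midway between the tips of the shut fingers; the grasp point (between the pads) lies 19 mm behind it; z points along the fingers, y is the line along which they close (so a half turn about z gives the same grasp; the last joint's range is limited). The gripper opens to 85 mm and grips with 20 to 120 N. Pads are 22 mm wide; open, the fingers measure 114 mm over their backs; the gripper's body (76 mm by 85 mm) begins 54 mm behind the grasp point. The pads swing forward as they close: fully open they stand 13 mm farther back than shut.
Start: joints at [1.22, 0.116, 1.442, -0, 1.584, -0.038], TCP at [0.208, 0.642, 0.231] pointing down, gripper open.
Joint ranges: [-2.83, 2.83], [-0.83, 2.19], [0.07, 2.5], [-1.14, 4.28], [0.01, 3], [-2.97, 2.97]. Speed limits (rad/s): [1.89, 1.89, 2.22, 3.14, 3.14, 3.14].

## Interface

Orientations are given as a unit quaternion [x, y, z, w].
In Python, from bench import env, vision, nets gives the robot as it stands. The module is installed in compiled form; this text tells all that it offers.
- The arm moves only by the shell command python3 -m jog 'ROWS'. ROWS is JSON, a list that holds one entry, the list of rows, each a list of 7 numbers: the closure, from 0 (fully open) to 1 (shut), then the shift along the world's x, y, z each as a share of 0.12 m, from -1 to 1, then the turn, a rotation vector about the world's x, y, z each as a share of 360 degrees, from -1 to 1. A call has 1 to 5 rows; each row is the pose to reach, as a shift and turn from the pose commanded when the call began, turning the shorter way round; what a row does not reach only later rows make up. A row lasts 1/10 s, in which the tool goes at most 50 mm and 8.59 degrees, less where a joint would pass 70% of its speed; a pose out of reach is approached as far as the arm can. A call with a number of a shift or a turn outside -1 to 1 is refused whole. A call with a gripper value outside its range is refused whole. The fingers move at their own pace and stop on an object; the grip force is fixed at half the most. Time passes only in rows, so rows that repeat a pose let the fingers close. It gives the time, the measured TCP pose, the force, the opening and the grip force at its end, in the units of the state.
- env.observe(): the state, without advancing time (a new reading comes with each control period).
- vision.get_image(name): name is "side" or "top"; returns a dict with "img" (384x512x3 uint8, red, green, blue), "intrinsics" (3x3 intrinsics, pixels), "k1" (the pictures are not rectified: a ray, as slopes to the right and down, at radius r is drawn at 1 + k1 r^2 times it, then the intrinsics apply), "camera_from_world" (4x4, takes a point from world to camera coordinates). Camera axes: x right, y down, z forward; pixel columns grow to the right and rows downward; lengths in m; the calibration is good to about 2 mm. A picture is of the moment at which its call begins. There is no depth.
- env.finish_job(): hands the job in; it is judged then, once.
Trained networks look in a picture, given as the dict that the camera call returned (one of the last four; its "shot" number tells which), for a name from the list of things; names that differ only in an ending like _2 or _b are one class to them, and where a whole thing is asked for, a point or a joint stands for the part that bears it (a point fixed in the world has none). Each returns a list of dicts, best first, with "conf" (0 to 1); they miss things now and then, are a little off and sometimes report something else, mostly with a low value. They report only what shows in the picture. A call takes as long as a camera call. They do not tell look-alikes from the thing itself.
- nets.cut_out(picture, query): "pixels" (384x512 bool, what is visible of it) and "uv" ([column, row] in pixels, amid what is visible of it).
- nets.place_of(picture, query): "uv" ([column, row] in pixels: a listed point, or the origin of a listed thing).
The state is a dict: "clock": time; "q": joint angles; "dq": joint speeds; "effort": joint torques, N m; "position": TCP position; "orientation": TCP orientation; "ft_force": force on the tool from outside, world axes, zero at the start; "moment": the same for the moment, N m; "finger_gap": finger opening in m; "grasp_force": force on a finger pad.
Only numpy, scipy, OpenCV 4.12 (cv2) and the standard library are available. Lean on these libraries where they do the work, as an engineer would, in place of code of your own. Each camera call takes 0.05 s, during which the arm holds its last target. There are 200 camera calls.

## Working session

There is one attempt and no reset: what is moved stays moved. The work goes in short steps, Python scripts to look and compute and a shell command to move; the robot and the scene stay as the last step left them, time stands still between calls to the robot, and variables do not carry over. Pictures are saved under pics/ and viewed, at most 10 in all, crops included, and the job is handed in when it is done.

```bash
mkdir -p pics
cat > h.py <<'E'
import numpy as np, cv2
from bench import env, vision, nets
def ray(p,uv):
    K=np.array(p["intrinsics"]);T=np.array(p["camera_from_world"]);k=p["k1"]
    d=np.array([(uv[0]-K[0,2])/K[0,0],(uv[1]-K[1,2])/K[1,1]]);s=d.copy()
    for _ in range(30): s=d/(1+k*(s@s))
    return -T[:3,:3].T@T[:3,3], T[:3,:3].T@np.array([s[0],s[1],1])
def at_z(p,uv,z):
    o,r=ray(p,uv); return o+r*(z-o[2])/r[2]
def tri(p1,u1,p2,u2):
    o1,r1=ray(p1,u1);o2,r2=ray(p2,u2)
    a=np.linalg.lstsq(np.c_[r1,-r2],o2-o1,rcond=None)[0]
    x=o1+r1*a[0];y=o2+r2*a[1];return (x+y)/2,np.linalg.norm(x-y)
def proj(p,X):
    T=np.array(p["camera_from_world"]);c=T[:3,:3]@X+T[:3,3];s=c[:2]/c[2];s=s*(1+p["k1"]*(s@s))
    K=np.array(p["intrinsics"]);return np.array([K[0,0]*s[0]+K[0,2],K[1,1]*s[1]+K[1,2]])
E
python3 - <<'E'
from h import *
np.set_printoptions(precision=3,suppress=True)
P={n:vision.get_image(n) for n in("top","side")}
for n,p in P.items():
    cv2.imwrite(f"pics/{n}0.png",cv2.resize(p["img"][:,:,::-1],(800,600)))
    print(n,ray(p,[256,192]))
    for q in["tag_a","bar","tray","pine_cone","pliers","wire_spool"]:
        print(q,[(np.round(d["uv"],1).tolist(),round(d["conf"],2),at_z(p,d["uv"],.079 if q=="tag_a" else 0)[:2].round(3).tolist()) for d in nets.place_of(p,q)])
print(env.observe())
E
```

```text
top (array([ 0.562, -0.032,  1.262]), array([ 0.032, -0.02 , -0.999]))
tag_a [([145.4, 168.9], 0.7, [0.661, 0.209]), ([193.8, 208.0], 0.62, [0.564, 0.094]), ([255.5, 205.3], 0.51, [0.568, -0.055]), ([226.9, 204.6], 0.48, [0.571, 0.014]), ([172.1, 137.7], 0.42, [0.735, 0.144]), ([165.7, 208.7], 0.41, [0.564, 0.161])]
bar [([210.9, 207.1], 0.73, [0.566, 0.058]), ([225.8, 204.9], 0.44, [0.571, 0.02])]
tray [([335.3, 240.7], 0.96, [0.474, -0.259])]
pine_cone [([333.6, 142.6], 0.88, [0.727, -0.261])]
pliers [([170.5, 137.0], 0.9, [0.748, 0.159])]
wire_spool [([248.7, 143.4], 0.64, [0.728, -0.042]), ([255.6, 204.7], 0.17, [0.57, -0.056])]
side (array([0.207, 0.385, 0.576]), array([ 0.531, -0.55 , -0.646]))
tag_a [([275.4, 195.8], 0.94, [0.581, -0.058]), ([221.9, 241.2], 0.91, [0.564, 0.097]), ([251.4, 219.7], 0.87, [0.567, 0.023]), ([192.0, 259.9], 0.8, [0.567, 0.159]), ([133.8, 261.6], 0.5, [0.631, 0.229])]
bar [([235.4, 257.7], 0.64, [0.571, 0.061])]
tray [([369.9, 203.6], 0.93, [0.476, -0.261])]
pine_cone [([287.2, 159.0], 0.65, [0.718, -0.257])]
pliers [([139.0, 240.0], 0.56, [0.739, 0.167])]
wire_spool [([219.0, 194.6], 0.86, [0.733, -0.039])]
{'clock': 0.7, 'q': array([ 1.22 ,  0.116,  1.442,  0.   ,  1.584, -0.038]), 'dq': array([ 0.   , -0.   , -0.001, -0.001,  0.   ,  0.001]), 'effort': array([  0.001, -73.16 , -63.253,  -0.   ,   0.001,   0.   ]), 'position': array([0.208, 0.642, 0.231]), 'orientation': array([ 0.156,  0.988, -0.   , -0.   ]), 'ft_force': array([ 0.474, -0.829,  0.473]), 'moment': array([-0.001,  0.02 ,  0.026]), 'grasp_force': 0.0, 'finger_gap': 0.08532896670437919}
```

View pics/top0.png

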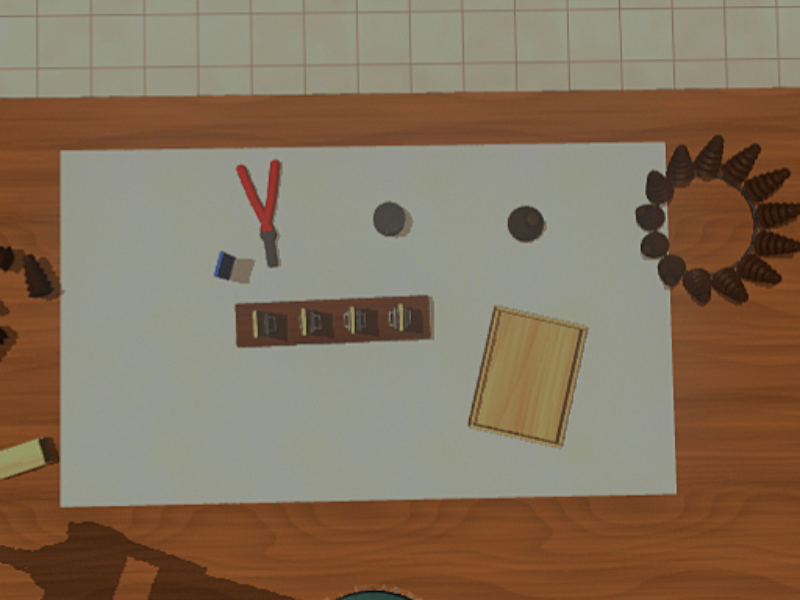

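View pics/side0.png

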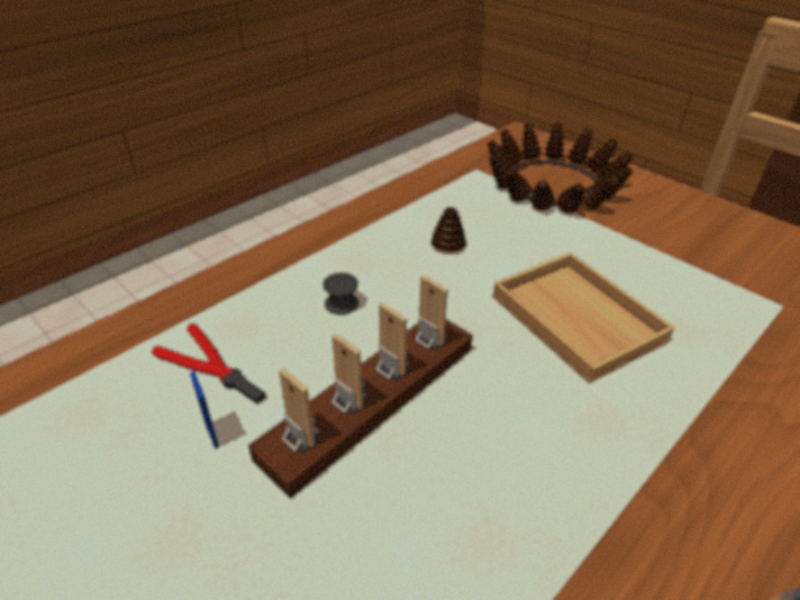

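The top picture shows the four plywood tags in the bar at about (256,322), (304,322), (349,318) and (394,315) in the 800-wide view. The blue look-alike at (220,265) stands free on the table, so it isn't meant. The side view agrees: four plywood tags with dark dots at (297,410), (347,372), (392,340) and (432,310), and the blue one at (204,410). Next come the bar yaw, the tag poses and the tray.

Run:
```python
from h import *
np.set_printoptions(precision=4,suppress=True)
t=vision.get_image("top");s=vision.get_image("side")
def rect(q,z):
    m=nets.cut_out(t,q)[0]["pixels"].astype(np.uint8)
    c=max(cv2.findContours(m,0,2)[0],key=len)[:,0,:]
    w=np.array([at_z(t,u,z)[:2] for u in c],np.float32)*1000
    print(q,cv2.minAreaRect(w)); return w
rect("bar",.03);rect("tray",.03)
for d in nets.cut_out(t,"tag_a"):
    print("topcut",d["uv"],d["conf"],d["pixels"].sum())
T=[d["uv"] for d in nets.place_of(t,"tag_a")];S=[d["uv"] for d in nets.place_of(s,"tag_a")]
for a in S:
    for b in T:
        x,e=tri(s,a,t,b)
        if e<.012 and abs(x[2]-.079)<.03: print(np.round(a),np.round(b),x,e)
# side: fit tag centres at z=.079
print([at_z(s,a,.079) for a in S])
i=t["img"][165:245,135:295,::-1];j=s["img"][165:295,150:310,::-1]
cv2.imwrite("pics/crop.png",np.vstack([cv2.resize(i,(640,320),interpolation=2),cv2.resize(j,(640,280*1),interpolation=2)]))
```

```text
bar ((569.3711547851562, 51.683860778808594), (71.6627197265625, 309.2405700683594), 2.1105732917785645)
tray ((475.3492736816406, -258.650146484375), (155.889404296875, 204.31568908691406), 76.35032653808594)
topcut [194.6, 206.3] 0.64 81
topcut [225.8, 198.8] 0.61 74
topcut [164.1, 209.9] 0.52 119
topcut [141.5, 169.0] 0.49 156
topcut [246.9, 141.4] 0.38 357
[188. 259.] [162. 210.] [0.5625 0.1677 0.0929] 0.0023199201592242445
[221. 239.] [197. 205.] [0.5732 0.0882 0.0721] 0.004885220512041875
[250. 217.] [225. 204.] [0.5723 0.0193 0.0788] 0.00172996518511452
[array([ 0.5895, -0.0601,  0.079 ]), array([0.5736, 0.1623, 0.079 ]), array([0.57  , 0.0938, 0.079 ]), array([0.5728, 0.02  , 0.079 ]), array([0.6287, 0.231 , 0.079 ])]
```

View pics/crop.png

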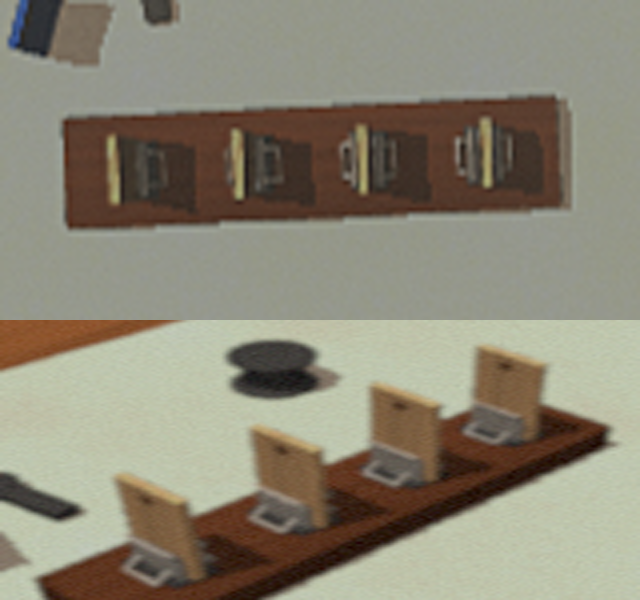

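The crop confirms four plywood tags in steel clips, with top edges in top-view pixels at about (163.5,207.5), (194,206), (225.5,204.5) and (257,203). I'll compute the grasp points and start moving at the same time.

```bash
python3 - <<'E'
from h import *
t=vision.get_image("top")
for u in [(163.5,207.5),(194.25,205.75),(225.5,204.5),(256.75,203)]: print(at_z(t,u,.124).round(4))
E
python3 -m jog '[[[0,0.75,-1,0,0,0,-0.05],[0,0.75,-1,0,0,0,-0.05],[0,0.75,-1,0,0,0,-0.05],[0,0.75,-1,0,0,0,-0.05]]]'
python3 -m jog '[[[0,0.75,-1,0,0,0,-0.05],[0,0.75,-1,0,0,0,-0.05],[0,0.75,-1,0,0,0,-0.05],[0,0.75,-1,0,0,0,-0.05]]]'
python3 -m jog '[[[0,0.75,-1,0,0,0,-0.05],[0,0.75,-1,0,0,0,-0.05],[0,0.75,-1,0,0,0,-0.05],[0,0.75,-1,0,0,0,-0.05]]]'
python3 -m jog '[[[0,0.72,-1,0,0,0,-0.0444],[0,0.72,-1,0,0,0,-0.0444],[0,0.72,-1,0,0,0,-0.0444],[0,0.72,-1,0,0,0,-0.0444]]]'
```

```text
[0.5668 0.1587 0.124 ]
[0.5695 0.0878 0.124 ]
[0.571  0.0156 0.124 ]
[ 0.5731 -0.0567  0.124 ]
clock: 1.5
position: [0.3005, 0.5189, 0.2319]
orientation: [0.31, 0.951, 0.0, 0.001]
ft_force: [-1.0, 0.6, 0.3]
finger_gap: 0.0858
grasp_force: 0.0
clock: 1.9
position: [0.3903, 0.3989, 0.2317]
orientation: [0.455, 0.89, 0.0, 0.001]
ft_force: [-0.7, 0.5, -0.4]
finger_gap: 0.0853
grasp_force: 0.0
clock: 2.3
position: [0.4801, 0.2789, 0.2313]
orientation: [0.589, 0.808, -0.0, 0.0]
ft_force: [1.1, 1.1, 0.6]
finger_gap: 0.0855
grasp_force: 0.0
clock: 2.7
position: [0.5662, 0.1593, 0.2309]
orientation: [0.695, 0.719, -0.0, 0.0]
ft_force: [-0.4, 0.5, 0.1]
finger_gap: 0.0854
grasp_force: 0.0
```

```bash
python3 -m jog '[[[0,0,0,-1,0,0,0],[0,0,0,-1,0,0,0],[0,0,0,-1,0,0,0],[0,0,0,-1,0,0,0]]]'
python3 -m jog '[[[0,0,0,-0.24,0,0,0],[0,0,0,-0.24,0,0,0],[0,0,0,-0.24,0,0,0]]]'
python3 -m jog '[[[0.6,0,0,0,0,0,0],[0.6,0,0,0,0,0,0],[0.6,0,0,0,0,0,0],[0.6,0,0,0,0,0,0],[0.6,0,0,0,0,0,0]]]'
python3 -c "
from bench import env
s=env.observe();print(s['ft_force'],s['moment'],s['grasp_force'],s['finger_gap'],s['position'])"
```

```text
clock: 3.1
position: [0.5623, 0.163, 0.1079]
orientation: [0.694, 0.72, -0.002, -0.002]
ft_force: [-0.3, -0.3, 0.4]
finger_gap: 0.0854
grasp_force: 0.0
clock: 3.4
position: [0.5644, 0.1629, 0.0842]
orientation: [0.694, 0.72, 0.0, 0.0]
ft_force: [0.0, -0.8, 0.3]
finger_gap: 0.0852
grasp_force: 0.0
clock: 3.9
position: [0.5647, 0.1624, 0.0836]
orientation: [0.694, 0.72, 0.001, 0.0]
ft_force: [-0.5, 0.1, 6.2]
finger_gap: 0.0393
grasp_force: 58.4
[-0.5055771   0.14735177  6.16967358] [ 0.03106294 -0.11921445  0.04871947] 58.37586935827858 0.039300664844746876 [0.56470676 0.16235691 0.08362521]
```

```bash
for i in 1 2 ; do
python3 -m jog '[[[0.6,0,0,0.005,0,0,0],[0.6,0,0,0.005,0,0,0]]]' | egrep 'pos|ft'; done
python3 -m jog '[[[0.6,0,0,0.005,0,0,0],[0.6,0,0,0.005,0,0,0]]]' | egrep 'pos|ft|gap'
```

```text
position: [0.5645, 0.1624, 0.0837]
ft_force: [2.4, 1.2, 4.9]
position: [0.5643, 0.1623, 0.0838]
ft_force: [4.1, 1.7, 2.6]
position: [0.5639, 0.1623, 0.084]
ft_force: [2.3, 2.2, -1.7]
finger_gap: 0.0391
```

```bash
python3 -m jog '[[[0.6,0,0,0.005,0,0,0],[0.6,0,0,0.005,0,0,0]]]' | egrep 'pos|ft|gap'
python3 -m jog '[[[0.6,0,0,0.004,0,0,0],[0.6,0,0,0.004,0,0,0]]]' | egrep 'pos|ft|gap'
```

```text
position: [0.5637, 0.1622, 0.0845]
ft_force: [0.8, 1.1, -3.3]
finger_gap: 0.0388
position: [0.5638, 0.1622, 0.0851]
ft_force: [-1.8, 0.7, -4.3]
finger_gap: 0.0389
```

```bash
python3 -m jog '[[[0.6,0,0,0.005,0,0,0],[0.6,0,0,0.005,0,0,0]]]' | egrep 'pos|ft|gap'
python3 -m jog '[[[0.6,0,0,0.005,0,0,0],[0.6,0,0,0.005,0,0,0]]]' | egrep 'pos|ft|gap'
python3 -m jog '[[[0.6,0,0,0.005,0,0,0],[0.6,0,0,0.005,0,0,0]]]' | egrep 'pos|ft|gap'
```

```text
position: [0.5639, 0.1622, 0.0859]
ft_force: [-1.5, 0.9, -3.6]
finger_gap: 0.0394
position: [0.5641, 0.1622, 0.0867]
ft_force: [-1.3, 0.9, -2.9]
finger_gap: 0.0391
position: [0.5642, 0.1622, 0.0873]
ft_force: [-1.6, 1.4, -3.6]
finger_gap: 0.0389
```

The force levels off near 3.5 N while the tool keeps rising, so this clip (y≈0.16) is weak. I'll draw its tag out and carry it to the tray.

```bash
python3 -m jog '[[[0.6,0,0,0.12,0,0,0],[0.6,0,0,0.24,0,0,0],[0.6,0,0,0.36,0,0,0],[0.6,0,0,0.48,0,0,0],[0.6,0,0,0.6,0,0,0]]]'| egrep 'pos|ft|gap'
python3 -m jog '[[[0.6,0,0,0.2,0,0,0],[0.6,0,0,0.45,0,0,0],[0.6,0,0,0.45,0,0,0]]]'
python3 -c "
from h import *
p=vision.get_image('side');cv2.imwrite('pics/lift.png',p['img'][:,:,::-1])"
```

```text
position: [0.5643, 0.1622, 0.1612]
ft_force: [0.5, -0.2, -0.6]
finger_gap: 0.0389
clock: 6.3
position: [0.5653, 0.1625, 0.2186]
orientation: [0.694, 0.72, 0.003, 0.002]
ft_force: [-0.0, 0.4, -0.2]
finger_gap: 0.0388
grasp_force: 60.0
```

View pics/lift.png

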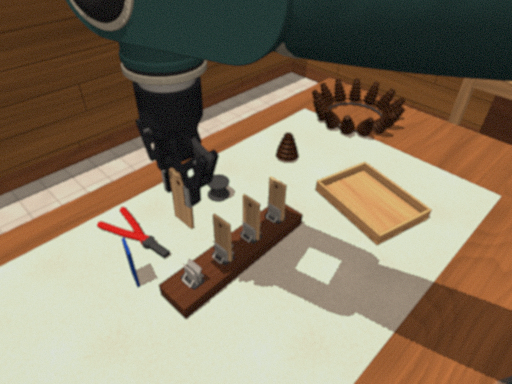

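The tag is held clear at (183,200), its clip at (190,275) is empty, and the other three stand. On to the tray.

```bash
for i in 1; do :; done
python3 -m jog '[[[0.6,-0.08,-0.9,0,0,0,0],[0.6,-0.08,-0.9,0,0,0,0],[0.6,-0.08,-0.9,0,0,0,0]]]'| grep pos
python3 -m jog '[[[0.6,-0.08,-0.9,0,0,0,0],[0.6,-0.08,-0.9,0,0,0,0],[0.6,-0.08,-0.9,0,0,0,0]]]'| grep pos
python3 -m jog '[[[0.6,-0.08,-0.9,0,0,0,0],[0.6,-0.08,-0.9,0,0,0,0],[0.6,-0.08,-0.9,0,0,0,0]]]'| grep pos
python3 -m jog '[[[0.6,-0.08,-0.9,0,0,0,0],[0.6,-0.08,-0.9,0,0,0,0],[0.6,-0.08,-0.9,0,0,0,0]]]'| grep pos
python3 -m jog '[[[0.6,0,0,-0.9,0,0,0],[0.6,0,0,-0.9,0,0,0],[0.6,0,0,-0.9,0,0,0],[0.6,0,0,-0.9,0,0,0]]]'
```

```text
position: [0.5538, 0.0507, 0.2128]
position: [0.5442, -0.0573, 0.2127]
position: [0.5347, -0.165, 0.2126]
position: [0.5252, -0.2727, 0.2124]
clock: 7.95
position: [0.5256, -0.2687, 0.1046]
orientation: [0.694, 0.72, -0.0, -0.001]
ft_force: [0.0, 1.0, 1.1]
finger_gap: 0.0392
grasp_force: 60.0
```

```bash
python3 -m jog '[[[0.6,0,0,-0.15,0,0,0],[0.6,0,0,-0.28,0,0,0],[0.6,0,0,-0.37,0,0,0],[0.6,0,0,-0.37,0,0,0]]]'
python3 -m jog '[[[0,0,0,0,0,0,0],[0,0,0,0,0,0,0],[0,0,0,0,0,0,0],[0,0,0,0,0,0,0],[0,0,0,0,0,0,0]]]'|egrep 'ft|gap'
python3 -m jog '[[[0,0,0,0.9,0,0,0],[0,0,0,0.9,0,0,0],[0,0,0,0.9,0,0,0],[0,0,0,0.9,0,0,0]]]'|grep pos
python3 -m jog '[[[0,0.1,0.9,0.5,0,0,0],[0,0.1,0.9,0.5,0,0,0],[0,0.1,0.9,0.5,0,0,0],[0,0.1,0.9,0.5,0,0,0]]]'|grep pos
python3 -m jog '[[[0,0.28,0.9,0,0,0,0],[0,0.28,0.9,0,0,0,0],[0,0.28,0.9,0,0,0,0],[0,0.28,0.9,0,0,0,0]]]'
```

```text
clock: 8.35
position: [0.5255, -0.2694, 0.0601]
orientation: [0.694, 0.72, -0.0, -0.001]
ft_force: [-0.4, 0.7, -0.6]
finger_gap: 0.0391
grasp_force: 60.0
ft_force: [-0.2, 0.5, -0.4]
finger_gap: 0.085
position: [0.5264, -0.2701, 0.1709]
position: [0.5382, -0.1595, 0.229]
clock: 10.05
position: [0.5713, -0.0526, 0.2267]
orientation: [0.693, 0.721, -0.001, -0.001]
ft_force: [-0.4, -1.1, -0.4]
finger_gap: 0.0858
grasp_force: 0.0
```

```bash
python3 -m jog '[[[0,0.02,-0.05,-0.8,0,0,0],[0,0.02,-0.05,-0.8,0,0,0],[0,0.02,-0.05,-0.8,0,0,0],[0,0.02,-0.05,-0.8,0,0,0]]]'|grep pos
python3 -m jog '[[[0,0,0,-0.39,0,0,0],[0,0,0,-0.39,0,0,0],[0,0,0,-0.39,0,0,0]]]'|egrep 'pos|ft'
python3 -m jog '[[[0.6,0,0,0,0,0,0],[0.6,0,0,0,0,0,0],[0.6,0,0,0,0,0,0],[0.6,0,0,0,0,0,0],[0.6,0,0,0,0,0,0]]]'
python3 -m jog '[[[0.6,0,0,0.01,0,0,0],[0.6,0,0,0.01,0,0,0]]]' | egrep 'pos|ft|gap'
python3 -m jog '[[[0.6,0,0,0.005,0,0,0],[0.6,0,0,0.005,0,0,0]]]' | egrep 'pos|ft|gap'
python3 -c "
from h import *
p=vision.get_image('side');cv2.imwrite('pics/t4.png',p['img'][:,:,::-1])"
```

```text
position: [0.5733, -0.0608, 0.1329]
position: [0.5742, -0.0601, 0.0882]
ft_force: [-0.4, 0.3, 1.1]
clock: 11.25
position: [0.5744, -0.0598, 0.0875]
orientation: [0.694, 0.72, 0.001, 0.001]
ft_force: [-0.1, -0.2, 8.1]
finger_gap: 0.0384
grasp_force: 60.0
position: [0.5742, -0.0598, 0.0876]
ft_force: [4.5, -0.7, -0.7]
finger_gap: 0.0391
position: [0.574, -0.0598, 0.0877]
ft_force: [7.1, -0.5, -5.0]
finger_gap: 0.0386
```

View pics/t4.png

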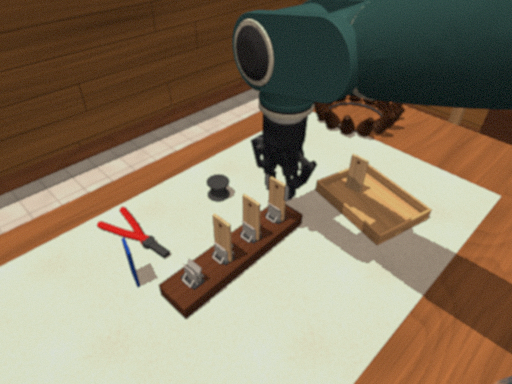

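Tag 1 is in the tray, standing at (358,172). The fingers hold tag 4 at (277,195). I'll go on tugging in small steps.

```bash
python3 -m jog '[[[0.6,0,0,0.004,0,0,0],[0.6,0,0,0.004,0,0,0]]]' | egrep 'pos|ft|gap'
python3 -m jog '[[[0.6,0,0,0.003,0,0,0],[0.6,0,0,0.003,0,0,0]]]' | egrep 'pos|ft|gap'
```

```text
position: [0.5739, -0.0597, 0.0879]
ft_force: [6.3, -1.1, -7.4]
finger_gap: 0.0391
position: [0.5737, -0.0598, 0.088]
ft_force: [5.5, -0.8, -9.1]
finger_gap: 0.0389
```

It holds over 9 N, so clip 4 is firm. I'll relax the pull, release and go to tag 3 at y≈0.016.

```bash
python3 -m jog '[[[0.6,0,0,-0.014,0,0,0],[0.6,0,0,-0.014,0,0,0]]]' | egrep 'pos|ft'
python3 -m jog '[[[0,0,0,0,0,0,0],[0,0,0,0,0,0,0],[0,0,0,0,0,0,0],[0,0,0,0,0,0,0],[0,0,0,0,0,0,0]]]'|egrep 'ft|gap'
python3 -m jog '[[[0,0,0,0.5,0,0,0],[0,0,0,0.5,0,0,0],[0,0,0,0.5,0,0,0]]]'|grep pos
python3 -m jog '[[[0,-0.02,0.62,0,0,0,0],[0,-0.02,0.62,0,0,0,0],[0,-0.02,0.62,0,0,0,0],[0,-0.02,0.62,0,0,0,0]]]'|egrep 'pos|ori'
```

```text
position: [0.574, -0.0598, 0.0877]
ft_force: [-0.6, -0.4, 4.5]
ft_force: [-0.1, 0.6, 0.1]
finger_gap: 0.0852
position: [0.5747, -0.0599, 0.1495]
position: [0.571, 0.0149, 0.146]
orientation: [0.694, 0.72, -0.0, -0.0]
```

```bash
python3 -m jog '[[[0,0,0.01,-0.52,0,0,0],[0,0,0.01,-0.52,0,0,0],[0,0,0.01,-0.52,0,0,0],[0,0,0.01,-0.52,0,0,0]]]'|egrep 'pos|ft'
python3 -m jog '[[[0.6,0,0,0,0,0,0],[0.6,0,0,0,0,0,0],[0.6,0,0,0,0,0,0],[0.6,0,0,0,0,0,0],[0.6,0,0,0,0,0,0]]]'|egrep 'pos|ft|gap|grasp'
python3 -m jog '[[[0.6,0,0,0.01,0,0,0],[0.6,0,0,0.01,0,0,0]]]' | egrep 'pos|ft|gap'
python3 -m jog '[[[0.6,0,0,0.005,0,0,0],[0.6,0,0,0.005,0,0,0]]]' | egrep 'pos|ft|gap'
python3 -m jog '[[[0.6,0,0,0.003,0,0,0],[0.6,0,0,0.003,0,0,0]]]' | egrep 'pos|ft|gap'
```

```text
position: [0.5717, 0.0153, 0.0857]
ft_force: [0.1, -0.6, 0.9]
position: [0.5719, 0.0158, 0.0856]
ft_force: [1.0, -0.8, 5.3]
finger_gap: 0.0392
grasp_force: 60.3
position: [0.5717, 0.0159, 0.0858]
ft_force: [5.5, 0.0, -3.0]
finger_gap: 0.0388
position: [0.5715, 0.0158, 0.0859]
ft_force: [6.6, 0.2, -7.7]
finger_gap: 0.0391
position: [0.5715, 0.0158, 0.086]
ft_force: [6.3, -0.3, -9.7]
finger_gap: 0.0389
```

Clip 3 is firm as well, holding 9.7 N. By elimination clip 2 is weak; I'll feel it before drawing.

```bash
python3 -m jog '[[[0.6,0,0,-0.012,0,0,0],[0.6,0,0,-0.012,0,0,0]]]' | egrep 'pos|ft'
python3 -m jog '[[[0,0,0,0,0,0,0],[0,0,0,0,0,0,0],[0,0,0,0,0,0,0],[0,0,0,0,0,0,0],[0,0,0,0,0,0,0]]]'|egrep 'ft|gap'
python3 -m jog '[[[0,0,0,0.5,0,0,0],[0,0,0,0.5,0,0,0],[0,0,0,0.5,0,0,0]]]'|grep pos
python3 -m jog '[[[0,-0.02,0.6,0,0,0,0],[0,-0.02,0.6,0,0,0,0],[0,-0.02,0.6,0,0,0,0],[0,-0.02,0.6,0,0,0,0]]]'|egrep 'pos|ori'
python3 -m jog '[[[0,0,0,-0.51,0,0,0],[0,0,0,-0.51,0,0,0],[0,0,0,-0.51,0,0,0],[0,0,0,-0.51,0,0,0]]]'|egrep 'pos|ft'
python3 -m jog '[[[0.6,0,0,0,0,0,0],[0.6,0,0,0,0,0,0],[0.6,0,0,0,0,0,0],[0.6,0,0,0,0,0,0],[0.6,0,0,0,0,0,0]]]'|egrep 'pos|ft|gap|grasp'
python3 -m jog '[[[0.6,0,0,0.012,0,0,0],[0.6,0,0,0.012,0,0,0]]]' | egrep 'pos|ft|gap'
python3 -m jog '[[[0.6,0,0,0.008,0,0,0],[0.6,0,0,0.008,0,0,0]]]' | egrep 'pos|ft|gap'
python3 -m jog '[[[0.6,0,0,0.005,0,0,0],[0.6,0,0,0.005,0,0,0]]]' | egrep 'pos|ft|gap'
```

```text
position: [0.5716, 0.0158, 0.0859]
ft_force: [0.4, -0.9, 4.2]
ft_force: [0.1, -0.3, -0.6]
finger_gap: 0.0854
position: [0.5723, 0.0159, 0.1478]
position: [0.5686, 0.0881, 0.1442]
orientation: [0.694, 0.72, -0.001, -0.0]
position: [0.5694, 0.0874, 0.0853]
ft_force: [-0.4, -0.6, 1.7]
position: [0.5694, 0.0879, 0.085]
ft_force: [0.0, -0.6, 5.8]
finger_gap: 0.0386
grasp_force: 59.4
position: [0.569, 0.0879, 0.0858]
ft_force: [-0.6, -0.7, 2.3]
finger_gap: 0.0389
position: [0.5688, 0.0879, 0.0863]
ft_force: [0.1, -0.5, -0.8]
finger_gap: 0.0392
position: [0.5687, 0.0879, 0.0869]
ft_force: [-0.9, 0.4, -2.5]
finger_gap: 0.0389
```

```bash
python3 -m jog '[[[0.6,0,0,0.008,0,0,0],[0.6,0,0,0.016,0,0,0]]]' | egrep 'pos|ft|gap'
python3 -m jog '[[[0.6,0,0,0.016,0,0,0],[0.6,0,0,0.016,0,0,0]]]' | egrep 'pos|ft|gap'
```

```text
position: [0.5689, 0.0879, 0.0889]
ft_force: [0.0, -1.0, -2.6]
finger_gap: 0.0392
position: [0.569, 0.0879, 0.0913]
ft_force: [-1.4, -0.3, 1.0]
finger_gap: 0.0387
```

The tag slides at about 2.6 N, so clip 2 is weak. I'll draw it out and carry it to the near end of the tray.

```bash
python3 -m jog '[[[0.6,0,0,0.12,0,0,0],[0.6,0,0,0.24,0,0,0],[0.6,0,0,0.36,0,0,0],[0.6,0,0,0.48,0,0,0],[0.6,0,0,0.6,0,0,0]]]'| egrep 'pos|gap'
python3 -m jog '[[[0.6,0,0,0.2,0,0,0],[0.6,0,0,0.45,0,0,0],[0.6,0,0,0.45,0,0,0]]]'| egrep 'pos|gap'
python3 -m jog '[[[0.6,-0.4,-0.93,0,0,0,0],[0.6,-0.4,-0.93,0,0,0,0],[0.6,-0.4,-0.93,0,0,0,0],[0.6,-0.4,-0.93,0,0,0,0]]]'| grep pos
python3 -m jog '[[[0.6,-0.4,-0.93,0,0,0,0],[0.6,-0.4,-0.93,0,0,0,0],[0.6,-0.4,-0.93,0,0,0,0],[0.6,-0.4,-0.93,0,0,0,0]]]'| grep pos
python3 -m jog '[[[0.6,-0.4,-0.93,0,0,0,0],[0.6,-0.4,-0.93,0,0,0,0],[0.6,-0.4,-0.93,0,0,0,0],[0.6,-0.4,-0.93,0,0,0,0]]]'| egrep 'pos|gap'
python3 -c "
from h import *
p=vision.get_image('top');cv2.imwrite('pics/t2.png',p['img'][:,:,::-1])"
```

```text
position: [0.5691, 0.0879, 0.1648]
finger_gap: 0.0388
position: [0.5701, 0.088, 0.2222]
finger_gap: 0.0388
position: [0.52, -0.0259, 0.2175]
position: [0.4723, -0.1369, 0.2172]
position: [0.4246, -0.2482, 0.2169]
finger_gap: 0.0387
```

View pics/t2.png

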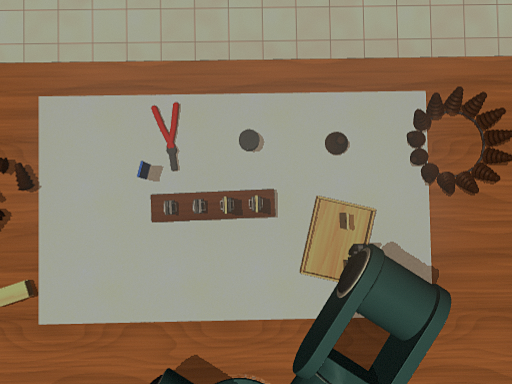

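Tag 1 stands in the tray at (344,220), clear of where the fingers will go. Clips 3 and 4 still hold their tags at (227,204) and (257,203). Lowering tag 2 now.

```bash
python3 -m jog '[[[0.6,0,0,-0.9,0,0,0],[0.6,0,0,-0.9,0,0,0],[0.6,0,0,-0.9,0,0,0],[0.6,0,0,-0.9,0,0,0]]]'|grep pos
python3 -m jog '[[[0.6,0,0,-0.15,0,0,0],[0.6,0,0,-0.28,0,0,0],[0.6,0,0,-0.38,0,0,0],[0.6,0,0,-0.38,0,0,0]]]'|egrep 'pos|ft'
python3 -m jog '[[[0,0,0,0,0,0,0],[0,0,0,0,0,0,0],[0,0,0,0,0,0,0],[0,0,0,0,0,0,0],[0,0,0,0,0,0,0]]]'|egrep 'pos|gap'
python3 -m jog '[[[0,0,0,0.9,0,0,0],[0,0,0,0.9,0,0,0],[0,0,0,0.9,0,0,0],[0,0,0,0.9,0,0,0]]]'|grep pos
python3 -m jog '[[[0,0,0,0.6,0,0,0],[0,0,0,0.6,0,0,0],[0,0,0,0.6,0,0,0],[0,0,0,0.6,0,0,0]]]'
python3 -c "
from h import *
p=vision.get_image('side');cv2.imwrite('pics/end.png',cv2.resize(p['img'][130:330,80:440,::-1],(792,440)))"
```

```text
position: [0.4252, -0.2457, 0.1087]
position: [0.4247, -0.2466, 0.0626]
ft_force: [0.7, 0.1, 0.5]
position: [0.425, -0.247, 0.0636]
finger_gap: 0.0854
position: [0.4255, -0.2474, 0.1732]
clock: 22.45
position: [0.4247, -0.2468, 0.2417]
orientation: [0.694, 0.72, -0.0, -0.001]
ft_force: [-0.4, 0.1, -0.9]
finger_gap: 0.0857
grasp_force: 0.0
```

View pics/end.png

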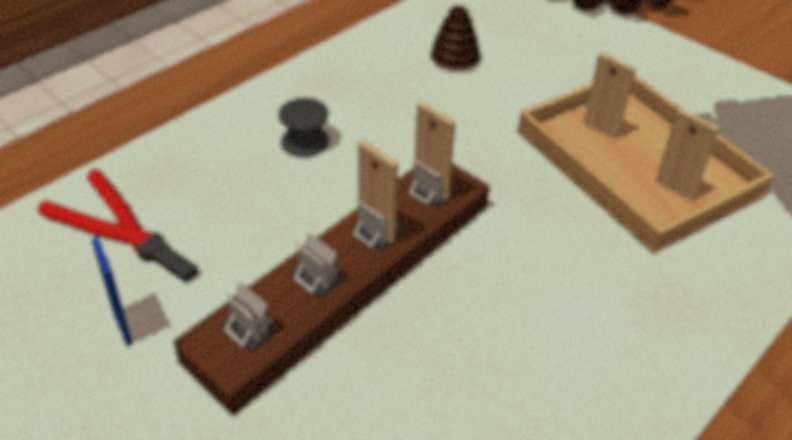

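Both weak-clip tags stand in the tray at (610,95) and (687,155). The two firm tags are upright in their clips at (378,190) and (433,150), and the bystanders haven't moved. Handing in.

```bash
python3 -c "
from bench import env
print(env.finish_job())"
```

```text
the job is handed in; nothing more can be done
None
```

Job handed in at about 22 s on the robot's clock: the two weak clips were those at y≈0.16 and y≈0.09, and their tags now stand in the tray. The other two tags held over 9 N and are still upright in their clips. The pine cone, pliers and wire spool look unmoved in the last picture, and the hand-in gave no verdict.

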